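Check a change gear against the master and sort two gears

TASK

Of the two yellow gears, find the one whose coarse teeth match the dark steel master gear, seat it on the tester's post while the carriage is drawn back, slide the carriage fully home so that the teeth mesh, and turn the yellow gear by its hub about a sixth of a turn or more so that the master is driven round; never touch the master itself. Then take that gear off and lay it flat, hub up, in the green tray, and lay the other, finer-toothed gear flat, hub up, in the red tray. Set the gears down rather than dropping them, and leave the other things on the bench where they are.

Things in the scene. Friction and masses are not known exactly. Their poses are not given: they have to be found in the camera images.
- gear_coarse: loose yellow plastic spur gear, flat, hub up: 12 coarse teeth (module 4, 30 degrees apart) that match the master. 54 mm over the tips, toothed disc 14 mm thick, on it a square hub 22 x 22 mm rising 28 mm more, bore 10.5 mm, 0.06 kg. Origin: centre of underside; z up the hub; x, y square to the hub's flats, a tooth centred on x. Grip it by the hub's flats
- gear_fine: loose yellow plastic spur gear, flat, hub up: 20 fine teeth (module 2.5) that do not match the master. 54 mm over the tips, toothed disc 14 mm thick, on it a square hub 22 x 22 mm rising 28 mm more, bore 10.5 mm, 0.06 kg. Origin: centre of underside; z up the hub; x, y square to the hub's flats, a tooth centred on x. Grip it by the hub's flats
- tester: grey gear tester fixed to the bench, 84 mm (its x) by 200 mm (its y), base plate 10 mm thick. Origin: centre of its underside. The master turns on a fixed upright spindle at its y = +50 mm; the carriage slides along its y on the other half, towards the master (+y) to close
- master_gear: dark steel master gear, 18 teeth (module 4, 20 degrees apart), 78 mm over the tips, 14 mm thick, free to turn endlessly either way on an upright spindle (drag 0.006 N m). Origin: centre of its underside, 28 mm above the bench; z up; a tooth is centred on its x axis. Upper face 42 mm above the bench, level with a seated gear's; spindle end 3 mm higher
- master_mark (a point): red dot on the upper face of the master, 25 mm from its axis, over the tooth on its x axis
- carriage (a joint): slide of the aluminium carriage with the test post: 0 drawn back, 0.030 m fully home (end stop, post 61.5 mm from the master's axis, 2 to 3 mm play at the teeth). Stays where left (drag 1.2 N). Drawn back, a gear on the post clears the master. Slid by pushing the seated gear's hub, or the blue thumb plate 37 mm behind the post (top 36 mm above the bench)
- post_seat (a point): shoulder at the foot of the test post, on its axis, where a gear's underside rests: 28 mm above the bench. The steel post is 8 mm thick and rises 31 mm above this point, its last 9 mm tapered as a lead-in; a gear's bore clears it by about 1.2 mm all round. Its y axis is the sliding direction, towards the master
- tray_green: green tray fixed to the bench for gears that pass, 100 x 100 mm outside, 92 mm inside, walls 16 mm high, floor 4 mm thick. Origin: centre of its underside
- tray_red: red tray fixed to the bench for gears that do not match, same size and origin as the green one
- intake (a point): black intake of the photometer (fixed), 36 mm wide, which overhangs the far middle of the bench between the trays: this point is its middle, about 0.26 m above the bench, and its tip stands 18 mm nearer the robot; keep the gripper and wrist clear of it when crossing from side to side
- sample_bottle_a: small white screw-cap bottle, 41 mm across, 74 mm tall; a loose bystander. Origin: centre of its underside
- sample_bottle_b: small white screw-cap bottle, 41 mm across, 74 mm tall; a loose bystander. Origin: centre of its underside
- small_beaker: small glass beaker, 50 mm across, 60 mm tall; a loose bystander. Origin: centre of its underside
- tape: roll of brown tape lying flat, 96 mm across, 48 mm tall; a loose bystander. Origin: centre of its underside
- yellow_jar: glass jar with a yellow lid, 62 mm across, 72 mm tall; a loose bystander. Origin: centre of its underside
- marker_pen: red and white marker pen, 135 mm long, lying near the left edge; a loose bystander. Origin: centre of its underside
Things that resemble listed ones, but are neither listed nor needed, are in the scene too. Leave any purple look-alike of the gear_fine alone.

How it is judged (in metres and radians):
On the way, in this order (a step that is already met when the one before it is completed fails the run):
1. the coarse gear sits fully down on the test post, with the carriage still drawn back (horizontal distance between gear_coarse and post_seat below 0.003 m and height (world z) of gear_coarse between 0.025 and 0.031 m and angle between gear_coarse's own z axis and vertical below 0.1 rad and value of joint carriage below 0.02 m), for 0.1 s.
2. the carriage is fully home with the coarse gear on its post, in mesh with the master (horizontal distance between gear_coarse and post_seat below 0.003 m and height (world z) of gear_coarse between 0.025 and 0.031 m and angle between gear_coarse's own z axis and vertical below 0.1 rad and value of joint carriage above 0.026 m), for 0.1 s.
3. turned by the coarse gear in mesh, the master's red dot has been driven at least 9 mm from where it started (about 21 degrees) (all of step 2 and distance of master_mark from where it was at the start of the episode above 0.009 m), for 0.1 s.
At the end, for the whole second after the job is handed in: The coarse gear lies flat, hub up, on the floor of the green tray and the fine gear flat, hub up, on the floor of the red tray (centre within 30 mm of the tray's, tilt under 0.1 rad), both released and at rest (horizontal distance between gear_coarse and tray_green below 0.03 m and height (world z) of each of gear_coarse, gear_fine below 0.008 m and angle between each of gear_coarse, gear_fine's own z axis and vertical below 0.1 rad and linear speed of each of gear_coarse, gear_fine below 0.02 m/s and horizontal distance between gear_fine and tray_red below 0.03 m); the robot touches nothing.
It fails at once if the robot touches the master gear itself (over 1 N) (contact force between any of the fingers, the arm and master_gear above 1 N).
It fails at once if a gear is dropped: it is free of the gripper more than 60 mm above the bench ((height (world z) of gear_coarse above 0.06 m and contact force between each of the fingers, the arm and gear_coarse below 0.02 N) or (height (world z) of gear_fine above 0.06 m and contact force between each of the fingers, the arm and gear_fine below 0.02 N)).
It fails at once if a bystander is shifted by more than 30 mm (distance of any of sample_bottle_a, sample_bottle_b, small_beaker, tape, yellow_jar, marker_pen from where it was at the start of the episode above 0.03 m).
It also fails if it takes over 64 s, if anything falls off the work surface, if the arm or the gripper's body presses on something with over 40 N, if the wrist force passes 120 N, or if a joint passes its speed limit or range.

ROBOT

A 6-joint arm with a two-finger parallel gripper is mounted at the origin on a cart in front of the work surface, level with it; the furniture and walls round the work are solid. World frame = base frame: x ahead of the robot, y to its left, z up, the work surface at z = 0. Lengths are in m, angles in degrees, forces in N, time in s.
With the tool pointing down it reaches from about 0.25 to 0.725 m from the base axis. Payload 9.7 kg.
Tool frame: the origin (TCP) lies on the mounting face of the last link; the fingertips stand 173 mm ahead of it and the grasp point (between the pads) lies 155 mm ahead of it; z points along the fingers, y is the line along which they close (so a half turn about z gives the same grasp; the last joint's range is limited). The gripper opens to 85 mm and grips with 20 to 120 N. Pads are 22 mm wide; open, the fingers measure 114 mm over their backs; the gripper's body (76 mm by 85 mm) begins 54 mm behind the grasp point. The pads swing forward as they close: fully open they stand 13 mm farther back than shut.
Start: joints at [73.339, 4.979, 10.078, 95.1, 0, 90], TCP at [0.158, 0.527, 0.405] pointing down, gripper open.
Joint ranges: [-179.16, 179.16], [-48.56, 103.87], [-65.8, 70.77], [-126.05, 130.52], [-82.76, 87.17], [-180, 180]. Speed limits (degrees/s): [127.2, 127.2, 147.25, 180, 180, 180].

INTERFACE

Orientations are given as [roll, pitch, yaw] about the fixed x, y, z axes, in that order (R = Rz(yaw) Ry(pitch) Rx(roll)).
In Python, from workcell import bot, camera, camera_model, outline_of, pinpoint gives the robot as it stands.
- The arm moves only by the tool move_arm, never from a script. Its arguments are lists of equal length, an entry for each row: "jaw": the closure, from 0 (fully open) to 1 (shut); "delta_pos": the shift along the world's x, y, z in m, a list of three; "yaw": the turn about the world's z in rad. In form: {"jaw": [jaw, ...], "delta_pos": [[dx, dy, dz], ...], "yaw": [yaw, ...]}. A call has 1 to 10 rows; each row shifts and turns the commanded pose from where the row before left it; what a row does not reach is not made up. A row lasts 1/12 s, in which the tool goes at most 41.7 mm and 7.16 degrees, less where a joint would pass 70% of its speed; a pose out of reach is approached as far as the arm can. A call with a gripper value outside its range is refused whole. The fingers move at their own pace and stop on an object; "force" is the grip in N (left out, the last holds). Time passes only in rows, so rows that do not move let the fingers close. It gives the time, the measured TCP pose, the force, the opening and the grip force at its end, in the units of the state.
- bot.get_obs(): the state, without advancing time (a new reading comes with each control period).
- camera(name): name is "side" or "top" or "wrist"; returns the picture (400x640x3 uint8, red, green, blue); there is no depth.
- camera_model(name): a dict with "fx", "fy", "cx", "cy" (pixels), "k1" (the pictures are not rectified: a ray, as slopes to the right and down, at radius r is drawn at 1 + k1 r^2 times it, then the intrinsics apply), "R" (3x3) and "t" (3): a world point X has camera coordinates R X + t. Camera axes: x right, y down, z forward; pixel columns grow to the right and rows downward; lengths in m; the calibration is good to about 2 mm. A picture is of the moment at which its call begins: read the wrist's pose just before it. camera_model takes no time and is no camera call; for the wrist camera it gives the pose at the moment of the call.
- bot.job_done(): hands the job in; it is judged then, once.
Trained networks look in the newest picture that a camera, given by its name, has taken for a name from the list of things; names that differ only in an ending like _2 or _b are one class to them, and where a whole thing is asked for, a point or a joint stands for the part that bears it (a point fixed in the world has none). Each returns a list of dicts, best first, with "confidence" (0 to 1); they miss things now and then, are a little off and sometimes report something else, mostly with a low value. They report only what shows in the picture. A call takes as long as a camera call. They do not tell look-alikes from the thing itself.
- outline_of(camera, thing): "mask" (400x640 bool, what is visible of it) and "xy" ([column, row] in pixels, amid what is visible of it).
- pinpoint(camera, thing): "xy" ([column, row] in pixels: a listed point, or the origin of a listed thing).
The state is a dict: "time": time; "q": joint angles; "qd": joint speeds; "joint_efforts": joint torques, N m; "ee_pos": TCP position; "tcp_rot": TCP orientation; "wrist_force": force on the tool from outside, world axes, zero at the start; "torque": the same for the moment, N m; "opening": finger opening in m; "grasp_force": force on a finger pad.
Only numpy, scipy, OpenCV 4.12 (cv2) and the standard library are available. Lean on these libraries where they do the work, as an engineer would, in place of code of your own. Each camera call takes 0.05 s, during which the arm holds its last target. There are 200 camera calls.

## Working session

There is one attempt and no reset: what is moved stays moved. The work goes in short steps, Python scripts to look and compute and a tool call to move; the robot and the scene stay as the last step left them, time stands still between calls to the robot, and variables do not carry over. Pictures are saved under pics/ and viewed, at most 10 in all, crops included, and the job is handed in when it is done.

Besides the shell and the picture viewer there is one more tool, called after "Call:" as name(argument=value, ...) on one line, values as JSON. move_arm: Moves the arm, as the interface text tells. Its arguments: {"type":"object","properties":{"jaw":{"type":"array"},"delta_pos":{"type":"array"},"yaw":{"type":"array"},"force":{"type":"number"}},"required":["jaw","delta_pos","yaw"]}

```bash
mkdir -p pics; cat > h.py <<'E'
import numpy as np, cv2
from workcell import bot, camera, camera_model, outline_of, pinpoint
def ray(m,uv):
    K=np.array([[m['fx'],0,m['cx']],[0,m['fy'],m['cy']],[0,0,1.]])
    p=cv2.undistortPoints(np.array([[uv]],float),K,np.array([m['k1'],0,0,0.]))[0,0]
    R=np.array(m['R']);t=np.array(m['t'])
    return -R.T@t, R.T@np.array([p[0],p[1],1.])
def atz(m,uv,z):
    o,d=ray(m,uv); return o+d*(z-o[2])/d[2]
def proj(m,X):
    c=np.array(m['R'])@np.array(X,float)+np.array(m['t']); x,y=c[0]/c[2],c[1]/c[2]; s=1+m['k1']*(x*x+y*y)
    return np.array([m['fx']*x*s+m['cx'],m['fy']*y*s+m['cy']])
def save(n,im): cv2.imwrite('pics/'+n,cv2.cvtColor(im,cv2.COLOR_RGB2BGR))
E
python3 - <<'E'
from h import *
np.set_printoptions(precision=4,suppress=True)
im=camera('top'); save('top.png',im); np.save('top.npy',im)
m=camera_model('top'); print(m)
Z=dict(gear_coarse=0,gear_fine=0,tester=0,master_gear=.028,master_mark=.042,post_seat=.028,tray_green=0,tray_red=0,intake=.26,carriage=.02,tape=0,yellow_jar=0,small_beaker=0,sample_bottle_a=0,marker_pen=0)
for n,z in Z.items():
    for d in pinpoint('top',n)[:4]: print(n,round(d['confidence'],2),np.round(d['xy'],1),atz(m,d['xy'],z))
print(bot.get_obs())
E
```

```text
{'fx': 383.7698195197102, 'fy': 383.7698195197102, 'cx': 322.8217733473479, 'cy': 209.3265775394831, 'k1': 0.02925758191386982, 'R': array([[-0.0018, -0.9999,  0.0135],
       [-0.9949,  0.0004, -0.101 ],
       [ 0.101 , -0.0136, -0.9948]]), 't': array([-0.0491,  0.6121,  1.2691])}
gear_coarse 0.63 [248.6 266.1] [0.421  0.2029 0.    ]
gear_coarse 0.6 [307.1 259.6] [0.4423 0.0039 0.    ]
gear_fine 0.58 [373.2 255.5] [ 0.4558 -0.2228  0.    ]
gear_fine 0.43 [393.1 158.9] [ 0.7935 -0.2979  0.    ]
tester 0.63 [317.9 257.6] [ 0.449 -0.033  0.   ]
master_gear 0.72 [306.9 261.6] [0.4365 0.0038 0.028 ]
master_mark 0.77 [312.8 264.2] [ 0.4284 -0.0161  0.042 ]
post_seat 0.61 [330.8 253.4] [ 0.4636 -0.0763  0.028 ]
tray_green 0.57 [258.8 219.4] [0.5803 0.1708 0.    ]
tray_red 0.8 [363.4 218.4] [ 0.5835 -0.1908  0.    ]Traceback (most recent call last):
  File "<stdin>", line 7, in <module>
ValueError: it knows: gear_coarse, gear_fine, intake, marker_pen, master_gear, master_mark, post_seat, sample_bottle, small_beaker, tape, tester, tray_green, tray_red, yellow_jar
```

View pics/top.png

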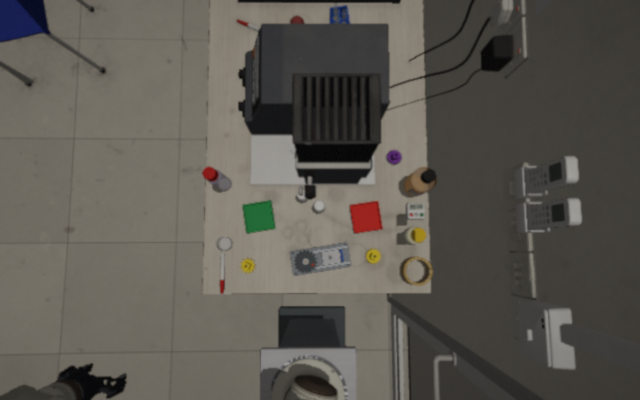

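The top view shows yellow gears at (248,266) and (373,256), and a purple look-alike at (394,157). The tester runs from the master at (306,261) to the post at (331,254), with the green tray at (259,218) and the red tray at (366,217). I'll enlarge both yellow gears and the tester to compare their teeth.

```bash
python3 - <<'E'
from h import *
np.set_printoptions(precision=4,suppress=True)
im=np.load('top.npy')
a=[cv2.resize(im[y-20:y+20,x-20:x+20],(400,400),interpolation=cv2.INTER_CUBIC) for x,y in((248,266),(373,256))]
b=cv2.resize(im[240:275,285:355],(400,200),interpolation=cv2.INTER_CUBIC)
s=camera('side')
save('crop.png',np.vstack([np.hstack(a),np.hstack([b,b*0])])[:, :800])
save('side.png',s)
m=camera_model('side');print(m)
mt=camera_model('top')
for n in ['gear_coarse','gear_fine','master_gear','post_seat','master_mark','tray_green','tray_red','intake','tester']:
    for d in pinpoint('side',n)[:3]: print(n,round(d['confidence'],2),np.round(d['xy'],1),atz(m,d['xy'],{'master_gear':.028,'post_seat':.028,'master_mark':.042,'intake':.26}.get(n,0)))
for n in ['gear_coarse','gear_fine']:
    for d in outline_of('top',n)[:4]: print(n,round(d['confidence'],2),np.round(d['xy'],1),d['mask'].sum())
print(bot.get_obs())
E
```

```text
{'fx': 453.3053922966266, 'fy': 453.3053922966266, 'cx': 312.00001108421793, 'cy': 197.51787002136106, 'k1': 0.009214073868088847, 'R': array([[-0.9752, -0.2202, -0.024 ],
       [-0.0571,  0.3544, -0.9333],
       [ 0.2141, -0.9088, -0.3582]]), 't': array([0.5933, 0.2025, 1.1448])}
gear_coarse 0.76 [371.3 304. ] [0.4224 0.1965 0.    ]
gear_fine 0.78 [375.1 231. ] [ 0.4507 -0.202   0.    ]
master_gear 0.93 [368.8 256. ] [0.4478 0.0167 0.028 ]
post_seat 0.55 [368.9 241.8] [ 0.4565 -0.0676  0.028 ]
post_seat 0.3 [296.2 260.8] [0.6332 0.077  0.028 ]
master_mark 0.91 [375.8 246.3] [ 0.4325 -0.0158  0.042 ]
tray_green 0.88 [302.2 291.9] [0.5931 0.1766 0.    ]
tray_red 0.59 [330.8 225.4] [ 0.5955 -0.22    0.    ]
tester 0.59 [368.  253.2] [ 0.4567 -0.0512  0.    ]
gear_coarse 0.69 [246.8 267.9] 159
gear_fine 0.7 [388.4 157.8] 165
gear_fine 0.52 [373.7 256. ] 146
{'time': 1.1, 'q': array([73.3374,  4.9784, 10.0797, 95.102 , -0.0003, 90.0002]), 'qd': array([-0.0326,  0.0334, -0.0296, -0.0575,  0.0113, -0.0516]), 'joint_efforts': array([ -0.0017, -52.0118,  46.4855,   0.002 ,  -0.0001,  -0.    ]), 'ee_pos': array([0.1577, 0.5269, 0.4047]), 'tcp_rot': array([-179.9994,    0.0003,  163.3372]), 'wrist_force': array([-0.4516,  0.0307, -0.4049]), 'torque': array([ 0.0735, -0.0088,  0.0053]), 'grasp_force': 0.0, 'opening': 0.08530879903826838}
```

View pics/crop.png

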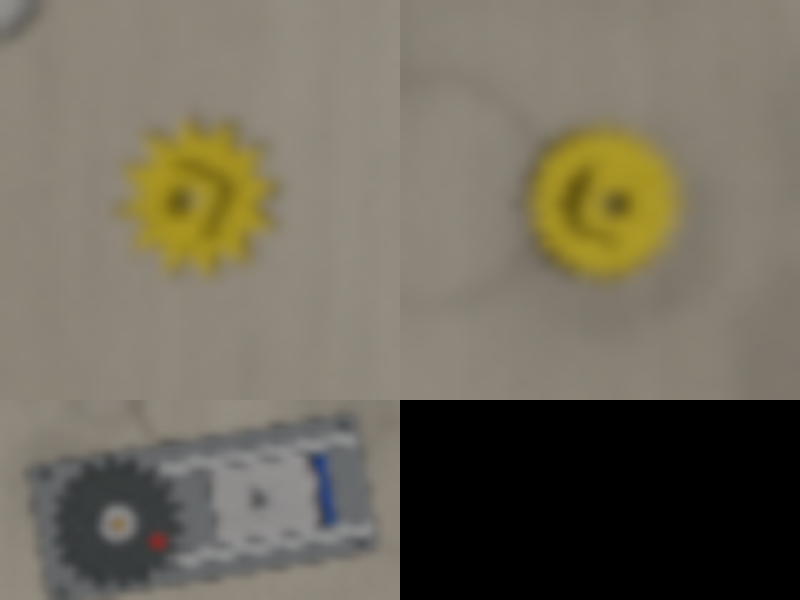

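View pics/side.png

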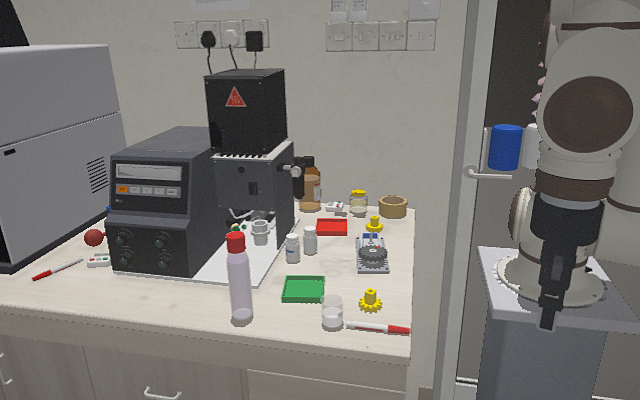

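Of the candidates, (248,266) has about 12 coarse pointed teeth like the master's, so it is gear_coarse. (373,256) has a fine, nearly smooth rim, so it is gear_fine. (394,157) is the purple decoy, which I'll leave alone. The crop confirms this: master at (118,525), red dot at (158,540) and blue plate at (322,490), all in crop pixels. The side view agrees, with coarse at (371,304) and fine at (375,231). Now I'll move over gear_coarse.

Call:
move_arm(jaw=[0, 0, 0, 0, 0, 0, 0, 0, 0, 0], delta_pos=[[0.024, -0.03, -0.005], [0.024, -0.03, -0.005], [0.024, -0.03, -0.005], [0.024, -0.03, -0.005], [0.024, -0.03, -0.005], [0.024, -0.03, -0.005], [0.024, -0.03, -0.005], [0.024, -0.03, -0.005], [0.024, -0.03, -0.005], [0, 0, 0]], yaw=[0, 0, 0, 0, 0, 0, 0, 0, 0, 0])

```text
time: 1.93
ee_pos: [0.3764, 0.2527, 0.3589]
tcp_rot: [-179.9, 0.0, 163.0]
wrist_force: [0.2, 0.5, -0.6]
opening: 0.0853
grasp_force: 0.0
```

```bash
python3 - <<'E'
from h import *
np.set_printoptions(precision=4,suppress=True)
o=bot.get_obs(); m=camera_model('wrist'); w=camera('wrist'); save('w1.png',w); np.save('w1.npy',w)
print(o['ee_pos'],o['tcp_rot'],m)
for n,z in dict(gear_coarse=0,gear_fine=0,master_gear=.028,master_mark=.042,post_seat=.028,tray_green=0,tester=0).items():
    for d in pinpoint('wrist',n)[:3]: print(n,round(d['confidence'],2),np.round(d['xy'],1),atz(m,d['xy'],z))
E
```

```text
[0.3764 0.2527 0.3589] [-179.9108    0.0445  163.0297] {'fx': 326.56050720296844, 'fy': 326.56050720296844, 'cx': 319.3916577569801, 'cy': 204.82792778375872, 'k1': -0.009944817696258502, 'R': array([[ 0.2919,  0.9565, -0.0012],
       [ 0.9052, -0.2759,  0.3232],
       [ 0.3088, -0.0954, -0.9463]]), 't': array([-0.3505, -0.2988,  0.2462])}
gear_coarse 0.68 [290.8 232.8] [0.426  0.2036 0.    ]
master_gear 0.62 [120.6 304.5] [0.4419 0.0041 0.028 ]
master_mark 0.93 [ 89.5 305.2] [ 0.4265 -0.0151  0.042 ]
post_seat 0.61 [ 61.6 326.4] [ 0.4488 -0.0744  0.028 ]
tray_green 0.83 [308.7 354.1] [0.5911 0.1719 0.    ]
tester 0.8 [ 97.2 301.1] [ 0.443  -0.0458  0.    ]
```

View pics/w1.png

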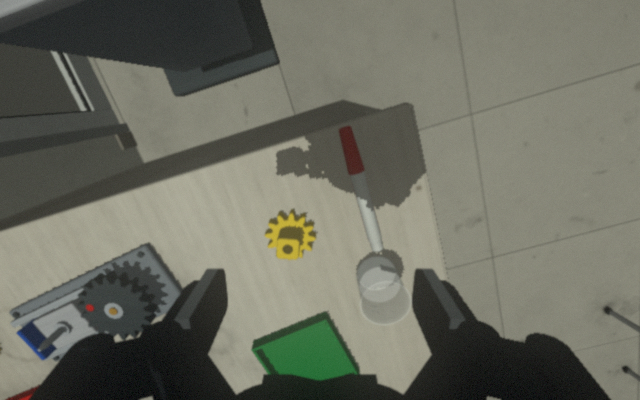

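The wrist view shows the coarse gear at (290,240), hub leaning toward the camera's nadir, with the beaker at (382,285) and the tester at the left around (110,305). I'll move over the gear and fit its silhouette from closer in.

Call:
move_arm(jaw=[0, 0, 0, 0, 0], delta_pos=[[0.012, -0.0125, -0.02], [0.012, -0.0125, -0.02], [0.012, -0.0125, -0.02], [0.012, -0.0125, -0.02], [0, 0, 0]], yaw=[0, 0, 0, 0, 0])

```text
time: 2.75
ee_pos: [0.4218, 0.2059, 0.2759]
tcp_rot: [-179.8, -0.2, 163.3]
wrist_force: [-0.6, -0.6, 0.3]
opening: 0.0854
grasp_force: 0.0
```

```bash
cat >> h.py <<'E'
from scipy.optimize import minimize
def teeth(n,c,th,z,ro,rr):
    p=2*np.pi/n; a=[];r=[]
    for k in range(n):
        for f,q in((-.30,rr),(-.12,ro),(.12,ro),(.30,rr)): a.append(th+(k+f)*p); r.append(q)
    a=np.array(a);r=np.array(r); return np.c_[c[0]+r*np.cos(a),c[1]+r*np.sin(a),np.full(len(a),z)]
def sq(c,th,z,h=.011):
    a=th+np.deg2rad([45,135,225,315]); r=h*2**.5
    return np.c_[c[0]+r*np.cos(a),c[1]+r*np.sin(a),np.full(4,z)]
S=4
def render(m,c,th,z0,n,hub=True,ro=.027,rr=.019,win=None):
    im=np.zeros((400*S,640*S),np.uint8)
    def P(X): return np.round(np.array([(proj(m,x)+.5)*S for x in X])).astype(np.int32)
    for z in np.linspace(z0,z0+.014,5): cv2.fillPoly(im,[P(teeth(n,c,th,z,ro,rr))],255)
    if hub: cv2.fillPoly(im,[cv2.convexHull(P(np.r_[sq(c,th,z0+.014),sq(c,th,z0+.042)]))],255)
    return cv2.resize(im,(640,400),interpolation=cv2.INTER_AREA)/255.
def fit(m,mask,z0,n,c0,hub=True,ro=.027,rr=.019,period=None):
    mk=mask.astype(float); best=None
    cost=lambda x: np.abs(render(m,x[:2]/1000,x[2]/20,z0,n,hub,ro,rr)-mk).sum()
    per=period or np.pi/2
    sc=[(cost([c0[0]*1e3,c0[1]*1e3,20*t]),t) for t in np.arange(0,per,np.deg2rad(6))]; sc.sort()
    for _,t in sc[:3]:
        r=minimize(cost,[c0[0]*1e3,c0[1]*1e3,20*t],method='Nelder-Mead',options=dict(xatol=.05,fatol=.3,initial_simplex=np.array([c0[0]*1e3,c0[1]*1e3,20*t])+np.array([[0,0,0],[4,0,0],[0,4,0],[0,0,1.5]])))
        if best is None or r.fun<best.fun: best=r
    return best.x[:2]/1000,np.rad2deg(best.x[2]/20),best.fun/mk.sum()
def yellow(im,near,rad=70):
    h=cv2.cvtColor(im,cv2.COLOR_RGB2HSV); k=(cv2.inRange(h,(18,110,40),(38,255,255))>0)
    yy,xx=np.mgrid[:400,:640]; k&=np.hypot(xx-near[0],yy-near[1])<rad
    return cv2.morphologyEx(k.astype(np.uint8),cv2.MORPH_CLOSE,np.ones((3,3)))>0
E
cat > look.py <<'E'
import sys
from h import *
np.set_printoptions(precision=4,suppress=True)
nm,n,z0=sys.argv[1],int(sys.argv[2]),float(sys.argv[3])
o=bot.get_obs(); m=camera_model('wrist'); w=camera('wrist'); np.save('w.npy',w); print(o['time'],o['ee_pos'],o['tcp_rot'])
g=np.array(eval(sys.argv[4])) if len(sys.argv)>4 else None
for d in pinpoint('wrist',nm)[:2]:
    p=atz(m,d['xy'],z0); print(nm,round(d['confidence'],2),d['xy'],p)
    g=p[:2] if g is None else g
k=yellow(w,proj(m,[*g,z0+.02])); print(k.sum())
ys,xs=np.nonzero(k)
c=cv2.fillPoly(np.zeros((400,640),np.uint8),[max(cv2.findContours(k.astype(np.uint8),0,1)[0],key=len)],1)>0
f=fit(m,c,z0,n,g); print('fit',f)
r=render(m,f[0],np.deg2rad(f[1]),z0,n); v=w.copy(); v[(cv2.morphologyEx((r>.5).astype(np.uint8),cv2.MORPH_GRADIENT,np.ones((2,2)))>0)]=[255,0,0]
save(sys.argv[5] if len(sys.argv)>5 else 'fit.png',v)
E
python3 look.py gear_coarse 12 0 "(.425,.203)" w2.png
```

```text
2.75 [0.4218 0.2059 0.2759] [-179.7878   -0.1807  163.3279]
gear_coarse 0.92 [324.4, 211.0] [0.4275 0.2067 0.    ]
3189Traceback (most recent call last):
  File "look.py", line 13, in <module>
    f=fit(m,c,z0,n,g); print('fit',f)
  File "h.py", line 34, in fit
    sc=[(cost([c0[0]*1e3,c0[1]*1e3,20*t]),t) for t in np.arange(0,per,np.deg2rad(6))]; sc.sort()
         ~~~~^^^^^^^^^^^^^^^^^^^^^^^^^^^^
  File "h.py", line 32, in <lambda>
    cost=lambda x: np.abs(render(m,x[:2]/1000,x[2]/20,z0,n,hub,ro,rr)-mk).sum()
                                   ~~~~~^~~~~
TypeError: unsupported operand type(s) for /: 'list' and 'int'
```

```bash
sed -i 's/cost=lambda x: np.abs(render(m,x\[:2\]/cost=lambda x: np.abs(render(m,np.array(x[:2])/' h.py
python3 look.py gear_coarse 12 0 "(.425,.203)" w2.png
```

```text
2.85 [0.4214 0.2072 0.2794] [-179.9534   -0.0685  163.3331]
gear_coarse 0.74 [319.4, 210.5] [0.4274 0.2045 0.    ]
3103
fit (array([0.4245, 0.2043]), np.float64(68.98240519701405), np.float64(0.05982824970142746))
```

View pics/w2.png

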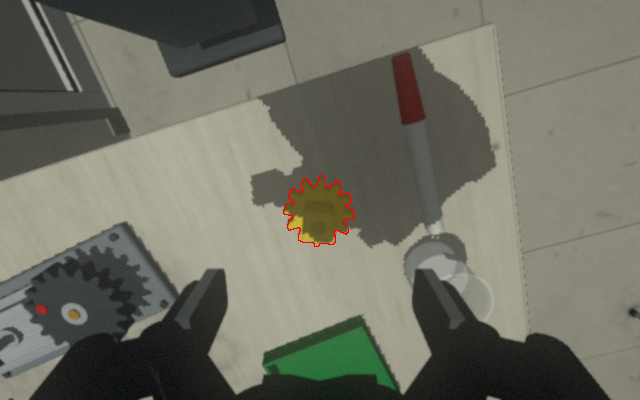

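The fit outlines the gear well (6 % residual): centre (0.4245, 0.2043), yaw 69° mod 90. The beaker is at (440,270) near the right finger, so I'll half-close the jaw before going down.

Call:
move_arm(jaw=[0.4, 0.45, 0.45, 0.45, 0.45, 0.45, 0.45, 0.45], delta_pos=[[0.003, -0.003, 0], [0, 0, -0.015], [0, 0, -0.02], [0, 0, -0.02], [0, 0, -0.02], [0, 0, -0.011], [0, 0, 0], [0, 0, 0]], yaw=[-0.075, 0, 0, 0, 0, 0, 0, 0], force=40)

```text
time: 3.62
ee_pos: [0.4246, 0.2044, 0.1945]
tcp_rot: [180.0, 0.0, 159.1]
wrist_force: [0.0, 0.3, 0.4]
opening: 0.0469
grasp_force: 0.0
```

Call:
move_arm(jaw=[0.6, 0.7, 0.8, 1, 1, 1, 1, 1], delta_pos=[[0, 0, 0], [0, 0, 0], [0, 0, 0], [0, 0, 0], [0, 0, 0], [0, 0, 0], [0, 0, 0], [0, 0, 0]], yaw=[0, 0, 0, 0, 0, 0, 0, 0])

```text
time: 4.28
ee_pos: [0.4251, 0.2042, 0.1952]
tcp_rot: [179.9, 0.1, 159.0]
wrist_force: [-0.0, -0.2, 7.3]
opening: 0.0212
grasp_force: 40.0
```

The 7 N upward force means the closing tips reached the disc, so they stand lower than I assumed. I'll regrip 9 mm higher, which also keeps them clear of the master later.

Call:
move_arm(jaw=[0.6, 0.55, 0.55, 0.7, 0.8, 1, 1, 1, 1], delta_pos=[[0, 0, 0], [0, 0, 0], [0, 0, 0.009], [0, 0, 0], [0, 0, 0], [0, 0, 0], [0, 0, 0], [0, 0, 0], [0, 0, 0]], yaw=[0, 0, 0, 0, 0, 0, 0, 0, 0])

```text
time: 5.03
ee_pos: [0.425, 0.2041, 0.2039]
tcp_rot: [179.9, 0.1, 159.0]
wrist_force: [-0.6, -0.6, 8.6]
opening: 0.0212
grasp_force: 39.4
```

Call:
move_arm(jaw=[1, 1, 1, 1, 1, 1], delta_pos=[[0, 0, 0], [0, 0, 0.02], [0, 0, 0.03], [0, 0, 0.03], [0, 0, 0.02], [0, 0, 0]], yaw=[0, 0, 0, 0, 0, 0])

```text
time: 5.53
ee_pos: [0.4254, 0.2042, 0.3072]
tcp_rot: [179.7, 0.2, 159.0]
wrist_force: [-0.0, -0.5, -0.2]
opening: 0.021
grasp_force: 39.9
```

```bash
python3 - <<'E'
from h import *
np.set_printoptions(precision=4,suppress=True)
o=bot.get_obs(); m=camera_model('wrist'); w=camera('wrist'); np.save('w3.npy',w); print(o['ee_pos'],o['tcp_rot'],o['grasp_force'],o['opening'])
v=w.copy()
# expected gear at TCP xy, z0 = TCP-0.2025
z0=o['ee_pos'][2]-0.2025; r=render(m,o['ee_pos'][:2],np.deg2rad(o['tcp_rot'][2]),z0,12)
v[cv2.morphologyEx((r>.5).astype(np.uint8),cv2.MORPH_GRADIENT,np.ones((2,2)))>0]=[255,0,0]
save('w3.png',v)
for n,z in dict(master_gear=.028,master_mark=.042,post_seat=.028,tray_green=0,tester=0).items():
    for d in pinpoint('wrist',n)[:2]: print(n,round(d['confidence'],2),np.round(d['xy'],1),atz(m,d['xy'],z))
E
```

```text
[0.4254 0.2042 0.3072] [179.7397   0.2458 159.0377] 39.85708236694336 0.02102544567354829
master_gear 0.76 [114.9 291.2] [0.4392 0.0048 0.028 ]
post_seat 0.75 [ 48.  326.5] [ 0.4498 -0.0749  0.028 ]
tray_green 0.96 [344.5 345.2] [0.594 0.169 0.   ]
tray_green 0.74 [116.3 291.6] [ 0.4504 -0.0198  0.    ]
tester 0.92 [ 94.6 293.7] [ 0.4447 -0.0414  0.    ]
tester 0.49 [321.7 243.7] [ 0.4745  0.1886 -0.    ]
```

View pics/w3.png

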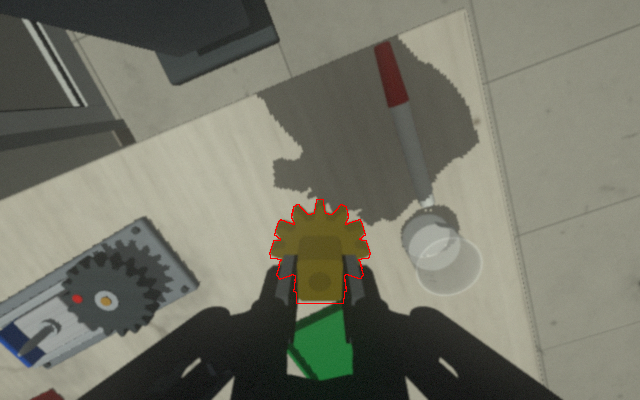

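The held gear coincides with the model drawn at the tool axis, so it is centred and upright in the grip at yaw 159°. The tester shows at the left: master (107,300), dot (77,299), post tip (50,327). I'll move nearer to measure the post and master phase.

Call:
move_arm(jaw=[1, 1, 1, 1, 1], delta_pos=[[-0.005, -0.025, 0], [-0.005, -0.035, 0], [-0.005, -0.025, 0], [0, -0.01, 0], [0, 0, 0]], yaw=[0, 0, 0, 0, 0])

```text
time: 6.25
ee_pos: [0.4094, 0.1074, 0.3021]
tcp_rot: [-180.0, -0.0, 158.9]
wrist_force: [-0.0, -0.0, -1.1]
opening: 0.0207
grasp_force: 39.9
```

```bash
python3 - <<'E'
from h import *
np.set_printoptions(precision=4,suppress=True)
o=bot.get_obs(); m=camera_model('wrist'); w=camera('wrist'); np.save('w4.npy',w); print(o['time'],o['ee_pos'],o['tcp_rot'])
for n,z in dict(master_gear=.028,master_mark=.042,post_seat=.028,tester=0).items():
    for d in pinpoint('wrist',n)[:2]: print(n,round(d['confidence'],2),np.round(d['xy'],1),atz(m,d['xy'],z))
c=w[180:400,60:320]; save('w4.png',cv2.resize(c,None,fx=2.7,fy=2.7,interpolation=cv2.INTER_CUBIC))
E
```

```text
6.25 [0.4094 0.1074 0.3021] [-179.9592   -0.0297  158.9038]
master_gear 0.92 [221.1 274.8] [0.438  0.0055 0.028 ]
master_gear 0.62 [149.7 315. ] [ 0.4519 -0.0731  0.028 ]
master_mark 0.57 [189.1 280.9] [ 0.4276 -0.0138  0.042 ]
post_seat 0.79 [148.3 314.8] [ 0.4513 -0.0741  0.028 ]
tester 0.59 [188.3 281. ] [ 0.4449 -0.042   0.    ]
```

View pics/w4.png

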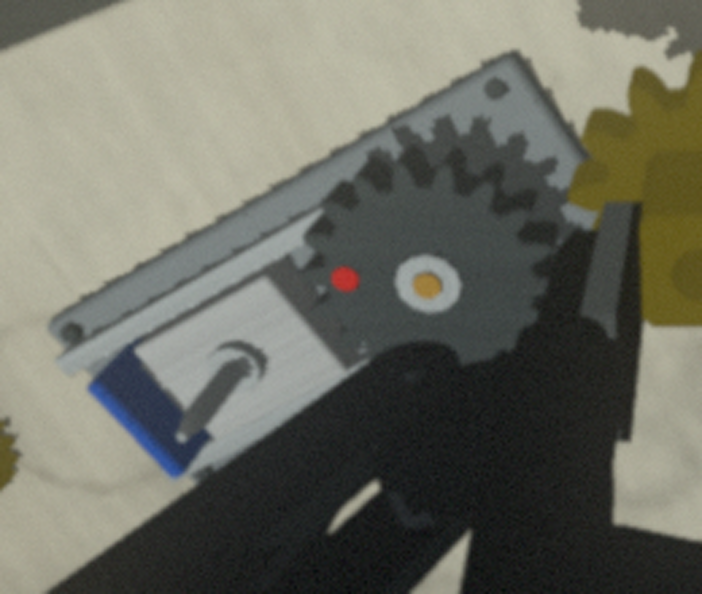

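This shows the tester clearly. In full-image pixels: spindle end (218.1,285.6), red dot (187.8,283.3), post tip (127.4,341.9), post foot ring about (150,313), and the base's far edge from (78.5,300) to (251.5,199).

```bash
cat > t.py <<'E'
from h import *
np.set_printoptions(precision=4,suppress=True)
m=camera_model('wrist'); w=np.load('w4.npy')
def cen(sel,box):
    x0,y0,x1,y1=box; k=sel[y0:y1,x0:x1]; ys,xs=np.nonzero(k); return np.array([xs.mean()+x0,ys.mean()+y0]),k.sum()
h=cv2.cvtColor(w,cv2.COLOR_RGB2HSV).astype(int)
red=((h[...,0]<8)|(h[...,0]>172))&(h[...,1]>120); u,nr=cen(red,(170,265,205,300))
org=(h[...,0]>8)&(h[...,0]<25)&(h[...,1]>90); s,no=cen(org,(200,270,235,300)); print(u,nr,s,no)
M=atz(m,s,.045)[:2]; D=atz(m,u,.042)[:2]; print('spindle',M,'dot',D,'r',np.linalg.norm(D-M))
T=atz(m,(127.4-.5,341.9-.5),.059)[:2]; F=atz(m,(150,313.3),.028)[:2]; print('post tip',T,'foot',F, 'dist',np.linalg.norm(T-M))
a,b=[atz(m,p,.010)[:2] for p in((78.2,299.6),(251,199))]; d=b-a; e=np.degrees(np.arctan2(d[1],d[0])); print('edge',a,b,e,np.linalg.norm(d))
d=M-T; ph=np.degrees(np.arctan2(d[1],d[0])); print('post->master',ph)
# dark mask fit of master
thm=np.degrees(np.arctan2(*(D-M)[::-1])); print('theta_m',thm)
for phi in (ph+180,e+180):
    dm=(thm-phi)/20; dg=-(dm+.5)*30; print('gear yaw mod30',(phi+180+dg)%30)
E
python3 t.py
```

```text
[187.5 283. ] 76 [217.7344 285.375 ] 64
spindle [0.4393 0.0101] dot [ 0.4299 -0.0136] r 0.02553205369022603
post tip [ 0.4536 -0.0748] foot [ 0.4516 -0.0694] dist 0.08610590021001104
edge [ 0.4226 -0.141 ] [0.3901 0.0547] 99.44165309444578 0.19837849066018842
post->master 99.57448996922358
theta_m -111.49747464543752
gear yaw mod30 11.182436891215275
gear yaw mod30 10.85034470427081
```

The slide axis is consistent at about 99.5°, and the gear yaw must be about 11° mod 30. The post range is uncertain by a few mm, so I'll turn the gear to 131° (fingers across the slide) and look at the post from closer in.

Call:
move_arm(jaw=[1, 1, 1, 1, 1, 1, 1], delta_pos=[[0.018, -0.028, -0.002], [0.018, -0.028, -0.005], [0.018, -0.028, -0.007], [0.018, -0.028, -0.007], [0.018, -0.027, -0.007], [0, 0, 0], [0, 0, 0]], yaw=[-0.098, -0.098, -0.098, -0.098, -0.097, 0, 0])

```text
time: 7.08
ee_pos: [0.5003, -0.0305, 0.2735]
tcp_rot: [-179.9, -0.1, 131.0]
wrist_force: [0.2, 0.6, -0.4]
opening: 0.021
grasp_force: 39.8
```

```bash
python3 - <<'E'
from h import *
np.set_printoptions(precision=4,suppress=True)
o=bot.get_obs(); m=camera_model('wrist'); w=camera('wrist'); np.save('w5.npy',w); print(o['time'],o['ee_pos'],o['tcp_rot'],o['q'])
for n,z in dict(master_gear=.028,master_mark=.042,post_seat=.028,tester=0).items():
    for d in pinpoint('wrist',n)[:2]: print(n,round(d['confidence'],2),np.round(d['xy'],1),atz(m,d['xy'],z))
d=outline_of('wrist','post_seat')[:1]
if d: ys,xs=np.nonzero(d[0]['mask']); print(xs.min(),xs.max(),ys.min(),ys.max())
c=w[110:330,60:320]; save('w5.png',cv2.resize(c,None,fx=2.7,fy=2.7,interpolation=cv2.INTER_CUBIC))
for d in pinpoint('top','intake')+[]: print(d,atz(camera_model('top'),d['xy'],.26))
E
```

```text
7.0833 [ 0.5003 -0.0305  0.2735] [-179.9161   -0.0925  130.9572] [ -3.4949  -2.1534 -11.6935  80.5846   0.0073  45.5478]
master_gear 0.77 [286.7 116.9] [0.4387 0.0073 0.028 ]
master_mark 0.55 [251.5 135.5] [ 0.4298 -0.0137  0.042 ]
post_seat 0.93 [225.9 218.6] [ 0.4501 -0.0751  0.028 ]
tester 0.72 [256.  171.8] [ 0.4457 -0.0427  0.    ]
tester 0.46 [503.  279.9] [0.6632 0.0209 0.    ]
173 275 168 281
```

View pics/w5.png

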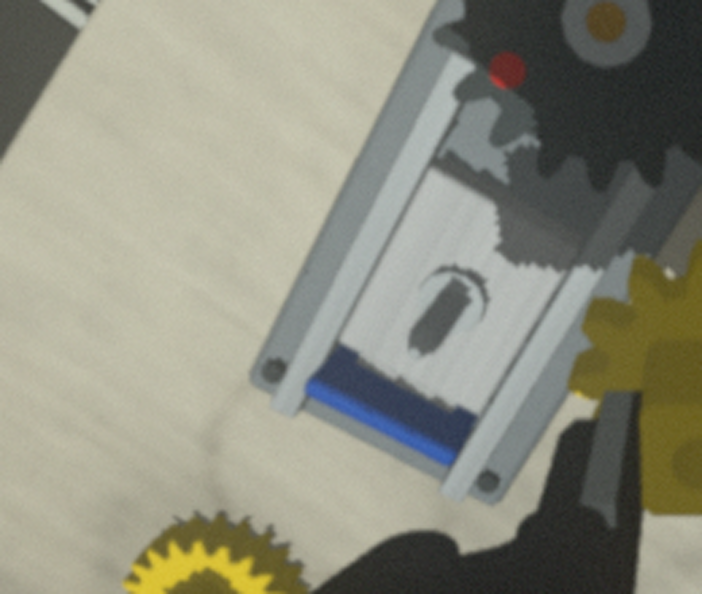

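The post bar runs from its foot around crop (452,297) to its tip at about (424,343), next to the boss ring. The red dot is at (507,70), the spindle at (606,21) and the fine gear at (205,570). I'll compute positions from these.

```bash
python3 - <<'E'
from h import *
np.set_printoptions(precision=4,suppress=True)
m=camera_model('wrist'); f=lambda x,y:(60+x/2.7-.3,110+y/2.7-.3)
def A(x,y,z): return atz(m,f(x,y),z)[:2]
M=A(606,21,.045);D=A(507,70,.042);T=A(424,343,.059);F=A(452,297,.028)
print('M',M,'D',D,'r',np.linalg.norm(M-D),'T',T,'F',F,np.linalg.norm(M-T),np.linalg.norm(M-F))
# bolts / plate corners z=.01: left-bottom corner, right-bottom corner
a=A(252,378,.010);b=A(497,503,.010); print(a,b,np.linalg.norm(a-b),np.degrees(np.arctan2(*(b-a)[::-1]))+90)
y=np.array([-(b-a)[1],(b-a)[0]])/np.linalg.norm(b-a); print('from corners: post',(a+b)/2+y*.0585,'master',(a+b)/2+y*.15)
d=M-T; print(np.degrees(np.arctan2(d[1],d[0])))
thm=np.degrees(np.arctan2(*(D-M)[::-1])); print('thm',thm)
for X in ((.452,-.077,.028),(.452,-.077,.059),(.4545,-.0785,.028),(.4545,-.0785,.059)):
    print(X,[(proj(m,X)-[60,110]+.3)*2.7])
E
```

```text
M [0.4379 0.0089] D [ 0.4277 -0.0147] r 0.025671217090858338 T [ 0.4522 -0.0731] F [ 0.4513 -0.0749] 0.08318566530123987 0.08479860121761257
[ 0.4223 -0.1439] [ 0.503  -0.1307] 0.08185384002867196 99.25101992767398
from corners: post [ 0.4532 -0.0795] master [0.4385 0.0108]
99.87933354854778
thm -113.54825505861794
(0.452, -0.077, 0.028) [array([449.4107, 304.1676])]
(0.452, -0.077, 0.059) [array([413.51, 354.01])]
(0.4545, -0.0785, 0.028) [array([453.7333, 313.8393])]
(0.4545, -0.0785, 0.059) [array([418.6069, 364.8419])]
```

The independent views agree on the post at about (0.4523, -0.0742), so the carriage starts around 6 mm in, still drawn back. I'll move over it and start down, watching the force.

Call:
move_arm(jaw=[1, 1, 1, 1, 1, 1, 1, 1, 1], delta_pos=[[-0.016, -0.014, 0], [-0.016, -0.015, 0], [-0.015, -0.015, 0], [0, 0, 0], [0, 0, 0], [0, 0, -0.007], [0, 0, -0.007], [0, 0, -0.004], [0, 0, 0]], yaw=[0.01, 0.01, 0, 0, 0, 0, 0, 0, 0])

```text
time: 8.18
ee_pos: [0.4527, -0.0737, 0.2552]
tcp_rot: [-179.9, -0.1, 132.2]
wrist_force: [-1.0, -1.2, -1.0]
opening: 0.0203
grasp_force: 39.8
```

```bash
python3 - <<'E'
from h import *
np.set_printoptions(precision=4,suppress=True)
o=bot.get_obs(); print(o['time'],o['ee_pos'],o['tcp_rot'],o['wrist_force'],o['torque'])
w=camera('wrist'); s=camera('side')
save('v6.png',np.hstack([cv2.resize(w[120:340,200:440],(480,440)),cv2.resize(s[200:290,330:410],(320,360),interpolation=cv2.INTER_CUBIC)[:360].copy() if 0 else cv2.copyMakeBorder(cv2.resize(s[200:290,330:410],(320,360),interpolation=cv2.INTER_CUBIC),0,80,0,0,cv2.BORDER_CONSTANT)]))
E
```

```text
8.1833 [ 0.4527 -0.0737  0.2552] [-179.9204   -0.0789  132.209 ] [-1.0031 -1.2478 -1.0456] [-0.1548 -0.0339 -0.0369]
```

View pics/v6.png

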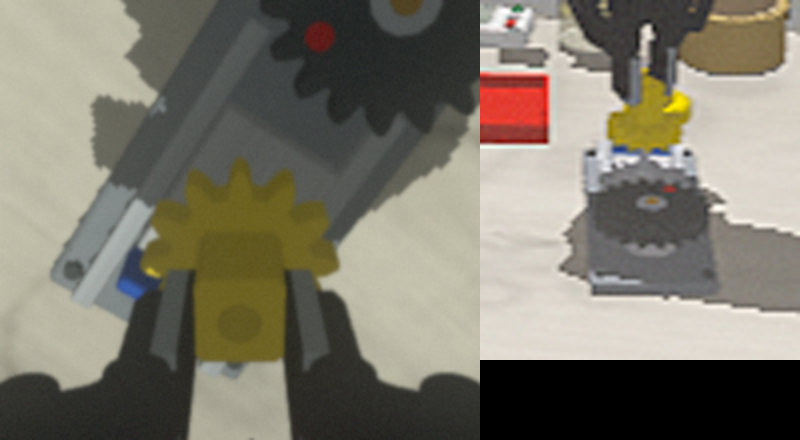

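The gear (240,270) is centred over the carriage, and the forces stay near zero with its underside already below the post tip. Continuing down.

Call:
move_arm(jaw=[1, 1, 1, 1, 1, 1], delta_pos=[[0, 0, -0.005], [0, 0, -0.005], [0, 0, -0.005], [0, 0, -0.004], [0, 0, 0], [0, 0, 0]], yaw=[0, 0, 0, 0, 0, 0])

```text
time: 8.78
ee_pos: [0.4526, -0.0741, 0.2373]
tcp_rot: [-180.0, -0.0, 132.2]
wrist_force: [0.3, 0.0, -1.0]
opening: 0.0205
grasp_force: 39.8
```

Call:
move_arm(jaw=[1, 1, 1, 1, 1], delta_pos=[[0, 0, -0.002], [0, 0, -0.002], [0, 0, -0.002], [0, 0, 0], [0, 0, 0]], yaw=[0, 0, 0, 0, 0])

```text
time: 9.2
ee_pos: [0.4528, -0.0741, 0.2319]
tcp_rot: [180.0, 0.0, 132.2]
wrist_force: [-0.2, -0.9, 2.4]
opening: 0.0207
grasp_force: 40.2
```

Call:
move_arm(jaw=[1, 1, 1], delta_pos=[[0, 0, -0.001], [0, 0, -0.0005], [0, 0, 0]], yaw=[0, 0, 0])

```text
time: 9.45
ee_pos: [0.4528, -0.0742, 0.2318]
tcp_rot: [179.9, 0.1, 132.2]
wrist_force: [-5.3, -0.6, 15.0]
opening: 0.021
grasp_force: 41.7
```

The stiff stop at TCP z 0.2318 means the gear is on the shoulder. I'll ease off and slide toward the master along (-0.165, 0.986).

Call:
move_arm(jaw=[1, 1, 1, 1, 1, 1, 1], delta_pos=[[0, 0, 0.001], [0, 0, 0], [-0.0008, 0.005, 0], [-0.0008, 0.005, 0], [-0.0008, 0.005, 0], [0, 0, 0], [0, 0, 0]], yaw=[0, 0, 0, 0, 0, 0, 0])

```text
time: 10.03
ee_pos: [0.4504, -0.0588, 0.2319]
tcp_rot: [179.9, 0.0, 132.2]
wrist_force: [-3.0, 1.0, 8.5]
opening: 0.0213
grasp_force: 40.9
```

Call:
move_arm(jaw=[1, 1, 1, 1, 1], delta_pos=[[-0.0005, 0.003, 0], [-0.0005, 0.003, 0], [0, 0, 0], [0, 0, 0], [0, 0, 0]], yaw=[0, 0, 0, 0, 0])

```text
time: 10.45
ee_pos: [0.4494, -0.053, 0.2319]
tcp_rot: [180.0, 0.0, 132.2]
wrist_force: [-3.4, 1.1, 8.9]
opening: 0.0208
grasp_force: 40.9
```

Call:
move_arm(jaw=[1, 1, 1, 1, 1], delta_pos=[[-0.0003, 0.002, 0], [-0.0003, 0.002, 0], [0, 0, 0], [0, 0, 0], [0, 0, 0]], yaw=[0, 0, 0, 0, 0])

```text
time: 10.87
ee_pos: [0.4489, -0.0502, 0.2319]
tcp_rot: [-179.9, 0.2, 132.1]
wrist_force: [-2.0, -12.4, 7.5]
opening: 0.0206
grasp_force: 40.8
```

```bash
python3 - <<'E'
from h import *
np.set_printoptions(precision=4,suppress=True)
o=bot.get_obs(); print(o['time'],o['ee_pos'],o['wrist_force'],o['torque'])
m=camera_model('wrist'); w=camera('wrist'); np.save('w7.npy',w)
h=cv2.cvtColor(w,cv2.COLOR_RGB2HSV).astype(int)
for sel,z in (((((h[...,0]<8)|(h[...,0]>172))&(h[...,1]>120)),.042),(((h[...,0]>8)&(h[...,0]<17)&(h[...,1]>90)),.045)):
    n,l,st,c=cv2.connectedComponentsWithStats(sel.astype(np.uint8))
    for i in range(1,n):
        if 20<st[i,4]<600: print(z,st[i,4],c[i],atz(m,c[i],z))
E
```

```text
10.8667 [ 0.4489 -0.0502  0.2319] [ -1.9879 -12.4398   7.5   ] [-2.7179  0.4217  0.023 ]
0.042 213 [337.784  182.5822] [ 0.4288 -0.0154  0.042 ]
```

The 12 N reaction after 24 mm of travel, at 60.6 mm from the master's axis, is the end stop. I'll ease the push and turn the gear clockwise by about 69°.

Call:
move_arm(jaw=[1, 1, 1, 1, 1, 1, 1, 1, 1, 1], delta_pos=[[0.0001, -0.0006, 0.0005], [0, 0, 0], [0, 0, 0], [0, 0, 0], [0, 0, 0], [0, 0, 0], [0, 0, 0], [0, 0, 0], [0, 0, 0], [0, 0, 0]], yaw=[0, -0.06, -0.12, -0.12, -0.12, -0.12, -0.12, -0.12, -0.12, -0.12])

```text
time: 11.75
ee_pos: [0.449, -0.0508, 0.232]
tcp_rot: [179.9, 0.2, 73.3]
wrist_force: [-2.1, -11.8, 4.0]
opening: 0.0205
grasp_force: 40.4
```

Call:
move_arm(jaw=[1, 1, 1, 1, 1], delta_pos=[[0, 0, 0], [0, 0, 0], [0, 0, 0], [0, 0, 0], [0, 0, 0]], yaw=[-0.12, -0.06, 0, 0, 0])

```text
time: 12.17
ee_pos: [0.4489, -0.0508, 0.232]
tcp_rot: [179.9, 0.2, 63.3]
wrist_force: [-1.6, -11.8, 4.7]
opening: 0.0206
grasp_force: 40.5
```

```bash
python3 - <<'E'
from h import *
np.set_printoptions(precision=4,suppress=True)
o=bot.get_obs(); print(o['time'],o['ee_pos'],o['tcp_rot'],o['wrist_force'],o['torque'])
m=camera_model('wrist'); w=camera('wrist'); 
def red(w,m):
    h=cv2.cvtColor(w,cv2.COLOR_RGB2HSV).astype(int); sel=((h[...,0]<8)|(h[...,0]>172))&(h[...,1]>120)
    n,l,st,c=cv2.connectedComponentsWithStats(sel.astype(np.uint8))
    for i in range(1,n):
        if 8<st[i,4]<600: print(st[i,4],c[i],atz(m,c[i],.042))
red(w,m); print('top');red(camera('top'),camera_model('top')); print('side'); red(camera('side'),camera_model('side'))
save('v8.png',np.vstack([w[60:360,100:540]]))
E
```

```text
12.1667 [ 0.4489 -0.0508  0.232 ] [179.8681   0.2117  63.3386] [ -1.6432 -11.7746   4.6673] [-2.6124  0.4263 -0.049 ]
199 [285.7538 197.5226] [ 0.4479 -0.0154  0.042 ]
top
60 [296.5     19.8667] [1.279  0.0416 0.042 ]
30 [242.3     22.3667] [1.2678 0.2307 0.042 ]
167 [209.8922 173.6168] [0.732  0.3308 0.042 ]
47 [221.5319 285.6596] [0.36   0.2823 0.042 ]
side
129 [234.7597  98.938 ] [ 1.8274 -2.4822  0.042 ]
533 [331.0844 226.7692] [ 0.5757 -0.1201  0.042 ]
260 [ 93.6885 237.3192] [1.2487 0.0699 0.042 ]
372 [235.4274 241.7661] [0.8239 0.0251 0.042 ]
84 [ 42.0357 275.25  ] [1.2337 0.2849 0.042 ]
145 [397.7655 329.4552] [0.3569 0.3358 0.042 ]
36 [369.2778 328.9444] [0.4124 0.3449 0.042 ]
```

View pics/v8.png

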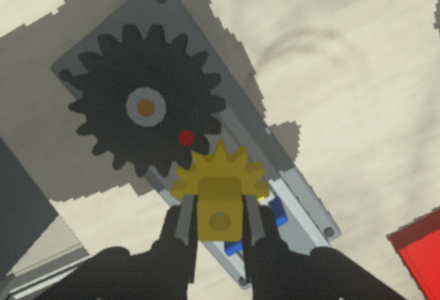

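The master's dot moved from (0.4288,-0.0154) to (0.4479,-0.0154), which is 19 mm, so the drive is verified; in the picture the dot is at (186,138) and the gears are meshed. Now I'll lift straight off and carry the gear to the green tray.

Call:
move_arm(jaw=[1, 1, 1, 1, 1, 1, 1, 1, 1, 1], delta_pos=[[0, -0.0008, 0], [0, 0, 0.004], [0, 0, 0.01], [0, 0, 0.02], [0, 0, 0.025], [0, 0, 0.02], [0, 0, 0.01], [0, 0.02, 0], [0, 0.03, 0], [0, 0.035, 0]], yaw=[0, 0, 0, 0, 0, 0, 0, 0, 0, 0])

```text
time: 13.15
ee_pos: [0.4488, 0.0347, 0.3202]
tcp_rot: [-180.0, 0.0, 63.3]
wrist_force: [0.6, 0.3, -1.0]
opening: 0.0209
grasp_force: 40.1
```

Call:
move_arm(jaw=[1, 1, 1, 1, 1, 1, 1, 1, 1], delta_pos=[[0, 0.035, 0], [0, 0.03, 0], [0.01, 0.025, 0], [0.02, 0.01, 0], [0.028, 0.01, 0], [0.028, 0.005, 0], [0.014, 0, 0], [0, 0, 0], [0, 0, 0]], yaw=[0, 0, 0, 0, 0, 0, 0, 0, 0])

```text
time: 13.9
ee_pos: [0.5491, 0.1496, 0.3192]
tcp_rot: [-179.9, 0.1, 63.4]
wrist_force: [-0.7, -0.0, -1.5]
opening: 0.0208
grasp_force: 40.1
```

```bash
cat > tray.py <<'E'
from h import *
import sys
np.set_printoptions(precision=4,suppress=True)
n=sys.argv[1]
o=bot.get_obs(); print(o['time'],o['ee_pos'],o['tcp_rot'],o['wrist_force'],o['opening'],o['grasp_force'])
m=camera_model('wrist'); w=camera('wrist'); np.save('w.npy',w)
for d in pinpoint('wrist',n)[:2]: print(d['confidence'],d['xy'],atz(m,d['xy'],0))
h=cv2.cvtColor(camera('top'),cv2.COLOR_RGB2HSV); mt=camera_model('top')
k=cv2.inRange(h,(50,120,40),(80,255,255)) if 'green' in n else cv2.inRange(h,(0,150,60),(6,255,255))|cv2.inRange(h,(174,150,60),(180,255,255))
c=max(cv2.findContours(k,0,1)[0],key=cv2.contourArea); r=cv2.minAreaRect(c); print('top',r,atz(mt,r[0],.016))
for d in pinpoint('top',n)[:1]: print(d['confidence'],d['xy'],atz(mt,d['xy'],0))
E
python3 tray.py tray_green
```

```text
13.9 [0.5491 0.1496 0.3192] [-179.8943    0.0788   63.4102] [-0.7306 -0.0049 -1.4669] 0.020843974736235307 40.10613799095154
0.94 [353.3, 146.6] [0.5924 0.1702 0.    ]
top ((264.8108215332031, 215.36485290527344), (27.290231704711914, 14.631509780883789), 80.53767395019531) [0.5929 0.1482 0.016 ]
0.6 [258.3, 216.9] [0.589  0.1727 0.    ]
```

Call:
move_arm(jaw=[1, 1, 1, 1, 1, 1, 1, 1, 1, 1], delta_pos=[[0.022, 0.011, -0.01], [0.021, 0.01, -0.02], [0, 0, -0.025], [0, 0, -0.025], [0, 0, -0.015], [0, 0, -0.008], [0, 0, -0.003], [0, 0, 0], [0, 0, 0], [0, 0, 0]], yaw=[0, 0, 0, 0, 0, 0, 0, 0, 0, 0])

```text
time: 14.93
ee_pos: [0.5921, 0.1706, 0.2164]
tcp_rot: [179.9, -0.1, 63.4]
wrist_force: [-0.3, 0.0, -1.0]
opening: 0.021
grasp_force: 40.1
```

Another 8 mm to the floor, in small steps.

Call:
move_arm(jaw=[1, 1, 1, 1, 1, 1], delta_pos=[[0, 0, -0.004], [0, 0, -0.002], [0, 0, -0.0015], [0, 0, -0.001], [0, 0, 0], [0, 0, 0]], yaw=[0, 0, 0, 0, 0, 0])

```text
time: 15.43
ee_pos: [0.5918, 0.1704, 0.208]
tcp_rot: [179.9, -0.1, 63.4]
wrist_force: [-4.8, -1.2, 12.5]
opening: 0.0207
grasp_force: 41.6
```

Call:
move_arm(jaw=[0.7, 0.5, 0.45, 0.4, 0.4, 0.4, 0.4, 0.4, 0.4, 0.4], delta_pos=[[0, 0, 0.0005], [0, 0, 0], [0, 0, 0], [0, 0, 0.015], [0, 0, 0.03], [0, 0, 0.035], [-0.025, 0, 0.03], [-0.03, -0.01, 0], [-0.03, -0.025, 0], [-0.025, -0.03, 0]], yaw=[0, 0, 0, 0, 0, 0, 0, 0, 0, 0])

```text
time: 16.27
ee_pos: [0.4803, 0.1058, 0.3167]
tcp_rot: [180.0, -0.0, 63.5]
wrist_force: [0.5, -0.7, 0.7]
opening: 0.0514
grasp_force: 0.0
```

Call:
move_arm(jaw=[0.4, 0.4, 0.4, 0.4, 0.4, 0.4, 0.4, 0.4, 0.4, 0.4], delta_pos=[[-0.015, -0.035, 0], [-0.01, -0.035, 0], [0, -0.035, 0], [0, -0.035, 0], [0, -0.035, 0], [0, -0.035, -0.005], [0, -0.035, -0.015], [0, -0.03, -0.02], [0, 0, 0], [0, 0, 0]], yaw=[0.05, 0.1, 0.1, 0.1, 0.1, 0.1, 0.1, 0.1, 0, 0])

```text
time: 17.1
ee_pos: [0.4562, -0.1707, 0.2753]
tcp_rot: [-179.9, -0.1, 106.2]
wrist_force: [-0.3, 0.3, -0.6]
opening: 0.0513
grasp_force: 0.0
```

```bash
python3 look.py gear_fine 20 0 "(.453,-.21)" w9.png; python3 - <<'E'
from h import *
mt=camera_model('top'); t=camera('top')
for d in pinpoint('top','gear_coarse')[:2]+pinpoint('top','gear_fine')[:3]: print(d['confidence'],d['xy'],atz(mt,d['xy'],.004))
E
```

```text
17.1 [ 0.4562 -0.1707  0.2753] [-179.8808   -0.0941  106.184 ]
gear_fine 0.86 [299.8, 258.8] [ 0.4531 -0.2222  0.    ]
3340
fit (array([ 0.4551, -0.222 ]), np.float64(36.179419721196886), np.float64(0.07541387812610074))
0.47 [258.1, 220.0] [0.57795515 0.17259597 0.004     ]
0.43 [393.5, 157.4] [ 0.79795979 -0.29864678  0.004     ]
```

View pics/w9.png

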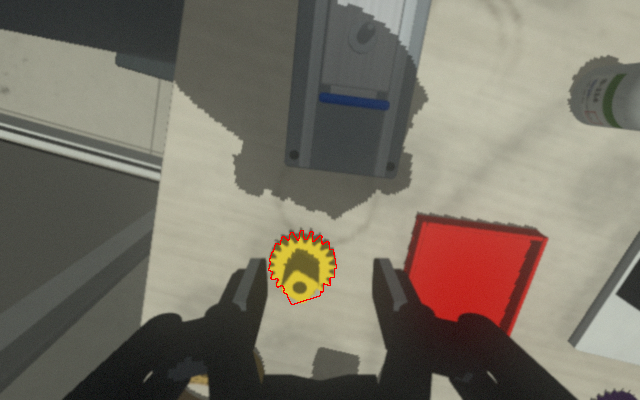

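The fit outlines gear_fine well at (0.4551, -0.222), with hub yaw 126° mod 90; the picture has it at (302,268) and the red tray at (480,275). I'll turn 20°, move over it and grip.

Call:
move_arm(jaw=[0.4, 0.4, 0.4, 0.45, 0.45, 0.45, 0.45, 0.45, 0.45], delta_pos=[[0, -0.02, 0], [-0.001, -0.02, 0], [0, -0.011, 0], [0, 0, -0.02], [0, 0, -0.02], [0, 0, -0.02], [0, 0, -0.012], [0, 0, 0], [0, 0, 0]], yaw=[0.115, 0.115, 0.119, 0, 0, 0, 0, 0, 0])

```text
time: 18.1
ee_pos: [0.456, -0.22, 0.205]
tcp_rot: [-180.0, -0.0, 126.4]
wrist_force: [0.5, -0.0, 0.2]
opening: 0.0471
grasp_force: 0.0
```

Call:
move_arm(jaw=[0.6, 0.7, 0.8, 1, 1, 1, 1, 1], delta_pos=[[-0.001, -0.002, -0.0015], [0, 0, 0], [0, 0, 0], [0, 0, 0], [0, 0, 0], [0, 0, 0], [0, 0, 0], [0, 0, 0]], yaw=[0, 0, 0, 0, 0, 0, 0, 0])

```text
time: 18.77
ee_pos: [0.4552, -0.2227, 0.2048]
tcp_rot: [179.9, 0.1, 126.4]
wrist_force: [-0.2, 1.8, 7.2]
opening: 0.0267
grasp_force: 39.1
```

Call:
move_arm(jaw=[1, 1, 1, 1, 1, 1], delta_pos=[[0, 0, 0.01], [0, 0, 0.02], [0, 0, 0.03], [0, 0, 0.02], [0, 0, 0], [0, 0, 0]], yaw=[0, 0, 0, 0, 0, 0])

```text
time: 19.27
ee_pos: [0.4551, -0.2227, 0.285]
tcp_rot: [179.9, 0.1, 126.4]
wrist_force: [-0.4, 0.1, -1.0]
opening: 0.0267
grasp_force: 39.4
```

```bash
python3 tray.py tray_red; python3 - <<'E'
from h import *
m=camera_model('wrist');w=np.load('w.npy');o=bot.get_obs()
e=o['ee_pos']; k=yellow(w,proj(m,[e[0],e[1],e[2]-.18]),80); r=render(m,e[:2],np.deg2rad(o['tcp_rot'][2]),e[2]-.2038,20)
print('overlap', (k&(r>.5)).sum()/k.sum(), k.sum())
E
```

```text
19.2667 [ 0.4551 -0.2227  0.285 ] [179.9245   0.1486 126.3772] [-0.4136  0.1283 -1.0243] 0.026727616523490105 39.401947259902954
0.79 [460.3, 264.3] [ 0.5913 -0.1977  0.    ]
top ((365.54461669921875, 216.78245544433594), (28.021276473999023, 28.28121566772461), 81.02737426757812) [ 0.5878 -0.1963  0.016 ]
0.65 [366.4, 219.5] [ 0.5797 -0.2011  0.    ]
overlap 0.9386777880753784 6474
```

The 26.7 mm opening instead of 21 means the hub is held askew: the silhouette fit was one tooth (18°) off. I'll work out the true hub angle from the picture already taken, then set the gear down and regrip.

```bash
python3 - <<'E'
from h import *
m=camera_model('wrist');w=np.load('w.npy');o=bot.get_obs(); e=o['ee_pos']
hsv=cv2.cvtColor(w,cv2.COLOR_RGB2HSV)
uv=proj(m,[e[0],e[1],e[2]-.162]); print(uv)
k=yellow(w,proj(m,[e[0],e[1],e[2]-.18]),80)
for y in (108.4,117.4,126.4,135.4,144.4):
  best=min((np.abs(render(m,(e[0]+dx,e[1]+dy),np.deg2rad(y+dd),e[2]-.2038,20)-k).sum(),dx,dy,dd) for dx in(-.003,0,.003) for dy in(-.003,0,.003) for dd in (-3,0,3)); print(y,best)
# hub only: bottom outline of hub in the image (lowest yellow px per column)
for x in range(int(uv[0])-40,int(uv[0])+41,4):
    r=np.nonzero(k[:,x])[0]; print(x,r.max() if len(r) else None,end='; ')
# side camera look: brightness edges on hub top
E
```

```text
[320.71033215 281.81109757]
108.4 (np.float64(1233.8941176470587), -0.003, 0.003, 0)
117.4 (np.float64(1404.301960784314), -0.003, 0, 3)
126.4 (np.float64(1230.9686274509802), -0.003, 0.003, 0)
135.4 (np.float64(1359.172549019608), -0.003, 0.003, 3)
144.4 (np.float64(1133.3333333333333), -0.003, 0.003, 0)
280 254; 284 254; 288 254; 292 284; 296 284; 300 288; 304 293; 308 299; 312 302; 316 303; 320 301; 324 298; 328 296; 332 294; 336 291; 340 289; 344 287; 348 286; 352 254; 356 254; 360 254;
```

```bash
python3 - <<'E'
from h import *
m=camera_model('wrist');w=np.load('w.npy');o=bot.get_obs(); e=o['ee_pos']
k=yellow(w,proj(m,[e[0],e[1],e[2]-.18]),80)
xs=np.arange(298,347); obs=np.array([np.nonzero(k[:,x])[0].max() for x in xs])+.5
def cost(p,full=False):
    c=e[:2]+np.array(p[:2])/1000; t=np.deg2rad(p[2]); z=e[2]-.2038
    H=np.array([proj(m,X) for X in np.r_[sq(c,t,z+.042),sq(c,t,z+.014)]]).astype(np.float32)
    im=np.zeros((1600,2560),np.uint8); cv2.fillPoly(im,[cv2.convexHull(np.round((H+.5)*4).astype(np.int32))],1)
    r=np.array([ (np.nonzero(im[:,4*x+2])[0].max()+1)/4-.5 if im[:,4*x+2].any() else 250 for x in xs])
    return np.abs(r-obs).mean()+.02*np.hypot(*p[:2])
for y in range(126,216,6):
    r=minimize(cost,[0,0,y],method='Nelder-Mead',options=dict(initial_simplex=[[0,0,y],[2,0,y],[0,2,y],[0,0,y+5]],xatol=.1,fatol=.01)); print(y,r.x.round(1),round(r.fun,2))
E
```

```text
126 [ -2.2   1.9 159.7] 0.51
132 [ -2.2   2.  159.7] 0.51
138 [ -2.2   2.  160. ] 0.51
144 [ -2.1   2.  159.1] 0.51
150 [ -2.2   2.  159.6] 0.51
156 [ -2.1   2.1 160.4] 0.52
162 [ -2.2   1.9 161. ] 0.51
168 [ -2.2   2.  159.4] 0.5
174 [ -2.2   2.  160.1] 0.51
180 [ -2.2   1.9 160.9] 0.51
186 [ -2.2   2.  159.6] 0.51
192 [ -2.2   1.9 159.7] 0.51
198 [ -2.2   1.9 160.9] 0.51
204 [ -2.2   2.  160.1] 0.51
210 [ -2.1   1.9 160.3] 0.52
```

The hub's outline gives yaw of about 160°, two teeth off, so it's gripped near the corners. I'll set it down, open, back up and measure the hub alone.

Call:
move_arm(jaw=[1, 1, 1, 1, 1, 1, 1, 0.7, 0.45, 0.4], delta_pos=[[0, 0, -0.025], [0, 0, -0.025], [0, 0, -0.02], [0, 0, -0.006], [0, 0, -0.003], [0, 0, 0], [0, 0, 0], [0, 0, 0], [0, 0, 0], [0, 0, 0]], yaw=[0, 0, 0, 0, 0, 0, 0, 0, 0, 0])

```text
time: 20.3
ee_pos: [0.4547, -0.2224, 0.2041]
tcp_rot: [-180.0, -0.0, 126.4]
wrist_force: [-0.2, 0.1, -0.7]
opening: 0.0501
grasp_force: 0.0
```

Call:
move_arm(jaw=[0.3, 0.3, 0.3, 0.3, 0.3, 0.3, 0.3, 0.3], delta_pos=[[0, 0, 0.005], [0, 0, 0.02], [0, 0.01, 0.025], [0, 0.02, 0.02], [0, 0.02, 0], [0, 0, 0], [0, 0, 0], [0, 0, 0]], yaw=[0.1, 0.1, 0.1, 0.1, 0.1, 0.09, 0, 0])

```text
time: 20.97
ee_pos: [0.4548, -0.1724, 0.274]
tcp_rot: [-180.0, -0.0, 160.1]
wrist_force: [0.5, 0.1, -0.6]
opening: 0.0599
grasp_force: 0.0
```

```bash
cat > hub.py <<'E'
from h import *
import sys
np.set_printoptions(precision=4,suppress=True)
g0=np.array(eval(sys.argv[1]))
o=bot.get_obs(); m=camera_model('wrist'); w=camera('wrist'); np.save('w.npy',w); e=o['ee_pos']; print(o['time'],e,o['tcp_rot'])
k=yellow(w,proj(m,[*g0,.02]),70).astype(np.uint8)
c=cv2.fillPoly(np.zeros((400,640),np.uint8),[max(cv2.findContours(k,0,1)[0],key=len)],1)>0; print(c.sum())
cost=lambda p: np.abs(render(m,np.array(p[:2])/1e3,np.deg2rad(p[2]),0,20)-c).sum()
base=fit(m,c,0,20,g0); print(base)
for j in range(5):
    y=base[1]+18*j; r=minimize(cost,[*(base[0]*1e3),y],method='Nelder-Mead',options=dict(initial_simplex=np.array([*(base[0]*1e3),y])+np.array([[0,0,0],[2,0,0],[0,2,0],[0,0,2]]),xatol=.05,fatol=.3)); print('cand',r.x[:2].round(1),r.x[2]%90,r.fun.round(0))
# hub silhouette beyond the disc: compare only pixels outside the disc, for each yaw, centre fixed
D=render(m,base[0],np.deg2rad(base[1]),0,20,hub=False)>.01; D=cv2.dilate(D.astype(np.uint8),np.ones((3,3)))>0
out=c&~D; print('outside',out.sum())
import h
for y in range(0,90,6):
    im=np.zeros((1600,2560),np.uint8); t=np.deg2rad(y)
    H=np.array([proj(m,X) for X in np.r_[sq(base[0],t,.042),sq(base[0],t,.014)]])
    cv2.fillPoly(im,[cv2.convexHull(np.round((H+.5)*4).astype(np.int32))],255); r=cv2.resize(im,(640,400),interpolation=cv2.INTER_AREA)/255.
    print(y,np.abs(r-out)[~D].sum().round(1),end='; ')
E
python3 hub.py "(.454,-.222)"
```

```text
20.9667 [ 0.4548 -0.1724  0.274 ] [-179.9942   -0.0166  160.0517]
3609
(array([ 0.4528, -0.2216]), np.float64(71.5417276305765), np.float64(0.049091867281686845))
cand [ 452.8 -221.6] 71.5417276305765 177.0
cand [ 453.  -221.8] 89.56330860015109 205.0
cand [ 452.8 -221.6] 17.541727630576503 252.0
cand [ 452.9 -221.8] 35.66565591176976 253.0
cand [ 452.9 -221.7] 53.46509324493263 222.0
outside 74
0 40.9; 6 47.2; 12 52.3; 18 57.9; 24 61.3; 30 57.5; 36 51.9; 42 53.1; 48 50.8; 54 41.4; 60 34.9; 66 28.0; 72 18.6; 78 25.2; 84 34.6;
```

Now unambiguous: the full silhouette and the hub part alone both give 161.5°, at (0.4528, -0.2216). Regripping.

Call:
move_arm(jaw=[0.4, 0.4, 0.45, 0.45, 0.45, 0.45, 0.45, 0.45, 0.45], delta_pos=[[-0.001, -0.02, 0], [-0.001, -0.02, 0], [0, -0.009, 0], [0, 0, -0.02], [0, 0, -0.02], [0, 0, -0.02], [0, 0, -0.0105], [0, 0, 0], [0, 0, 0]], yaw=[0.026, 0, 0, 0, 0, 0, 0, 0, 0])

```text
time: 21.77
ee_pos: [0.4527, -0.2216, 0.2036]
tcp_rot: [180.0, -0.1, 161.6]
wrist_force: [0.4, 0.2, 1.0]
opening: 0.0467
grasp_force: 0.0
```

Call:
move_arm(jaw=[0.6, 0.7, 0.8, 1, 1, 1, 1, 1], delta_pos=[[0, 0, 0], [0, 0, 0], [0, 0, 0], [0, 0, 0], [0, 0, 0], [0, 0, 0], [0, 0, 0], [0, 0, 0]], yaw=[0, 0, 0, 0, 0, 0, 0, 0])

```text
time: 22.43
ee_pos: [0.4532, -0.2217, 0.2051]
tcp_rot: [-180.0, 0.1, 161.7]
wrist_force: [-0.8, -0.1, 6.9]
opening: 0.021
grasp_force: 39.8
```

The opening is now 21 mm, square on the flats. Lifting and carrying it to the red tray at (0.590, -0.197).

Call:
move_arm(jaw=[1, 1, 1, 1, 1, 1, 1, 1, 1, 1], delta_pos=[[0, 0, 0.01], [0, 0, 0.02], [0, 0, 0.03], [0, 0, 0.02], [0.025, 0.005, 0], [0.035, 0.007, 0], [0.035, 0.007, 0], [0.03, 0.006, 0], [0.012, 0, 0], [0, 0, 0]], yaw=[0, 0, 0, 0, 0, 0, 0, 0, 0, 0])

```text
time: 23.27
ee_pos: [0.5919, -0.1958, 0.2834]
tcp_rot: [180.0, -0.0, 161.8]
wrist_force: [0.2, -0.4, -0.1]
opening: 0.0211
grasp_force: 39.3
```

```bash
python3 tray.py tray_red
```

```text
23.2667 [ 0.5919 -0.1958  0.2834] [179.991   -0.0031 161.7707] [ 0.2214 -0.3572 -0.132 ] 0.02108219142320617 39.25165370106697
0.74 [314.9, 201.3] [ 0.5909 -0.1999  0.    ]
top ((355.6689453125, 218.2364959716797), (27.917301177978516, 8.318004608154297), 81.02737426757812) [ 0.5828 -0.1624  0.016 ]
0.6 [364.0, 219.0] [ 0.5814 -0.1928  0.    ]
```

Call:
move_arm(jaw=[1, 1, 1, 1, 1, 1, 1, 1], delta_pos=[[-0.001, -0.002, -0.01], [0, 0, -0.02], [0, 0, -0.02], [0, 0, -0.012], [0, 0, -0.006], [0, 0, -0.003], [0, 0, 0], [0, 0, 0]], yaw=[0, 0, 0, 0, 0, 0, 0, 0])

```text
time: 24.13
ee_pos: [0.5889, -0.1986, 0.2136]
tcp_rot: [180.0, 0.1, 161.7]
wrist_force: [0.1, 0.3, -0.8]
opening: 0.021
grasp_force: 39.3
```

Call:
move_arm(jaw=[1, 1, 1, 1, 1], delta_pos=[[0, 0, -0.002], [0, 0, -0.0015], [0, 0, -0.001], [0, 0, 0], [0, 0, 0]], yaw=[0, 0, 0, 0, 0])

```text
time: 24.55
ee_pos: [0.589, -0.1985, 0.2091]
tcp_rot: [180.0, 0.1, 161.7]
wrist_force: [-1.0, 0.8, 5.3]
opening: 0.0207
grasp_force: 40.0
```

That's floor contact at the expected height. Releasing and backing up.

Call:
move_arm(jaw=[0.7, 0.5, 0.45, 0.4, 0.4, 0.4, 0.4, 0.4, 0.4, 0.4], delta_pos=[[0, 0, 0], [0, 0, 0], [0, 0, 0], [0, 0, 0.01], [0, 0, 0.03], [0, 0, 0.035], [-0.02, 0, 0.025], [-0.03, 0, 0], [-0.02, 0, 0], [0, 0, 0]], yaw=[0, 0, 0, 0, 0, 0, 0, 0, 0, 0])

```text
time: 25.38
ee_pos: [0.5163, -0.1985, 0.3101]
tcp_rot: [-180.0, 0.0, 161.6]
wrist_force: [-0.6, -0.3, -0.1]
opening: 0.0512
grasp_force: 0.0
```

```bash
python3 - <<'E'
from h import *
np.set_printoptions(precision=4,suppress=True)
o=bot.get_obs(); print(o['time'],o['ee_pos'],o['wrist_force'],o['opening'],o['grasp_force'])
m=camera_model('wrist'); w=camera('wrist')
def f(m,w,g,n):
    k=yellow(w,proj(m,[*g,.02]),75).astype(np.uint8); c=cv2.fillPoly(np.zeros((400,640),np.uint8),[max(cv2.findContours(k,0,1)[0],key=len)],1)>0
    return c.sum(),fit(m,c,.004,n,g)
print('fine wrist',f(m,w,np.array([.589,-.1985]),20))
for cam in('top','side'):
    im=camera(cam); mc=camera_model(cam)
    for n in('gear_coarse','gear_fine','tray_green','tray_red','small_beaker','tape'):
        print(cam,n,[(round(d['confidence'],2),atz(mc,d['xy'],.004)[:2]) for d in pinpoint(cam,n)[:2]])
    for g,n in(((.592,.1705),12),((.589,-.1985),20)):
        k=yellow(im,proj(mc,[*g,.02]),25).astype(np.uint8)
        if k.sum()<40: print(cam,n,'hidden',k.sum()); continue
        c=cv2.fillPoly(np.zeros((400,640),np.uint8),[max(cv2.findContours(k,0,1)[0],key=len)],1)>0
        print(cam,n,c.sum(),fit(mc,c,.004,n,np.array(g)))
E
```

```text
25.3833 [ 0.5163 -0.1985  0.3101] [-0.5784 -0.2516 -0.1316] 0.05117756101973822 0.0
fine wrist (np.int64(2654), (array([ 0.5882, -0.1986]), np.float64(71.35086382613966), np.float64(0.08368426496446356)))
top gear_coarse [(0.65, array([0.5914, 0.1704]))]
top gear_fine [(0.74, array([ 0.5898, -0.1969])), (0.66, array([ 0.799 , -0.2997]))]
top tray_green [(0.6, array([0.5807, 0.1737])), (0.17, array([ 0.617 , -0.0334]))]
top tray_red [(0.61, array([ 0.5891, -0.1945])), (0.43, array([ 0.4538, -0.0456]))]
top small_beaker [(0.5, array([0.5032, 0.2751])), (0.18, array([ 0.6163, -0.0282]))]
top tape [(0.78, array([ 0.4018, -0.3498]))]
top 12 177 (array([0.5931, 0.1726]), np.float64(4.732508896820173), np.float64(0.18161072338539933))
top 20 179 (array([ 0.5887, -0.1979]), np.float64(-3.8693442355007117), np.float64(0.19358089604556905))
side gear_coarse [(0.81, array([0.5885, 0.1574]))]
side gear_fine [(0.51, array([ 0.5858, -0.2089]))]
side tray_green [(0.88, array([0.5849, 0.1863]))]
side tray_red [(0.58, array([ 0.5883, -0.1629]))]
side small_beaker []
side tape [(0.7, array([ 0.4004, -0.3432]))]
side 12 362 (array([0.5934, 0.1727]), np.float64(60.148979093358854), np.float64(0.08952442855595276))
side 20 192 (array([ 0.5895, -0.1983]), np.float64(84.11772184912553), np.float64(0.1409313725490196))
```

Both gears fit flat and hub up inside their trays: coarse at (0.593,0.172) and fine at (0.589,-0.198). The gripper is clear, so I'm handing in.

```bash
python3 -c "
from workcell import bot
print(bot.job_done())"
```

```text
the job is handed in; nothing more can be done
None
```

The job is handed in at about 26 s, with no verdict returned: the coarse gear drove the master (its dot moved about 19 mm) and now lies in the green tray, and the fine gear lies in the red tray after one regrip; I viewed 11 pictures, one over the limit of 10.

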